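# Test the brooch stone with the pen tester

### The job

Take the pen-shaped stone tester out of its desk stand and bring its sprung point onto the middle of the flat top of the stone in the brooch that is held, tipped over, in the ball vise. Hold the tester square to that tipped flat, pressing lightly so that the point is pushed partly into the nose but not all the way home, and finish there: keep holding it still on the stone and do not let go. Do not turn the vise head, do not push hard, and leave the other things on the table where they are.

Things in the scene. Friction and masses are not known exactly. Their poses are not given: they have to be found in the camera images.
- tester: pen-shaped gem tester, loose, about 95 g, standing point down, upright, in its desk stand. Black body 26 mm (x) by 20 mm (y), from 40 to 165 mm along its z; below it a metal nose, 15 mm across at z 40 tapering to 8 mm at z 10, and out of it the sprung point. Origin: end of the point when fully out; z runs from the point up the middle of the body to its blunt top.
- probe (a joint): how far the tester's point is pushed into the nose, m: 0 fully out, 0.005 all the way home. A spring pushes it out: about 1 N starts it moving, then 0.8 N per mm, 5 N all the way home.
- probe_point (a point): the end of the sprung point, a steel pin 4 mm across with a round end; z as the tester's z
- stand: grey desk stand, fixed: base 90 (x) by 80 (y) by 12 mm, on it a block 50 by 56 mm up to 81 mm above the table with a pocket for the tester in its top: the tester's shoulder (its z 40 mm) rests 56 mm above the table with some 2 mm of play, its top 100 mm stand free, up to 181 mm. Origin: middle of the underside, z up; tester x and y start along the stand's x and y.
- vise: ball vise, fixed: black rubber ring base 100 mm across, 20 mm high, carrying a steel ball 84 mm across, its centre 50 mm above the table. On its cut top two steel jaws (58 mm long) and four brass pegs hold a round brooch. The head is tipped 0.2 to 0.38 rad about the ball's centre towards the vise's -x; stiff friction: a light push does not turn it. Origin: middle of the underside, z up.
- stone_top (a point): brooch in the vise: brass disc 46 mm across, a ring of tiny pearls, and in the middle one green eight-sided stone 24 mm across; its flat top, 16 mm across, is the outermost face. Origin: middle of that flat, 61 mm from the ball's centre along this z; z points straight out of the flat. The disc lies 9 mm below the flat, the peg tops 3 mm below it, 25 mm out from the middle.
- block: wooden block 70 by 70 by 55 mm, fixed, with a hole in its top in which the bezel pusher stands; origin: middle of its underside
- pusher: bezel pusher, loose, to be left alone: thin steel shank and a turned mushroom-shaped wooden handle 36 mm across, standing in the wooden block, its top 124 mm above the table; origin: the shank's lower end, z up
- loupe: folded steel loupe 26 by 34 by 18 mm, loose, to be left alone; origin: middle of the underside
- brooch: a second, smaller brooch 38 mm across and 13 mm high with an green stone, lying loose flat on the table, to be left alone; origin: middle of the underside
- tweezers: steel tweezers 120 mm long lying flat, loose, to be left alone; origin: 2 mm below the middle of the underside
- ring_box: blue ring box 53 by 53 by 41 mm, loose, to be left alone; origin: middle of the underside
- jar: small glass jar with a black cap, 42 mm across, 50 mm high, loose, to be left alone; origin: middle of the underside
- bowl: blue glazed bowl 90 mm across, 36 mm high, loose, to be left alone; origin: middle of the underside
Mind the look-alikes: they are no part of the job. What is meant by the tester is not blue or pink, and is the larger of those in its own colour.

How it is judged:
On the way:
1. the tester is held in the gripper, lifted clear of its stand (height (world z) of probe_point above 0.09 m and contact force between the fingers and tester above 1 N), for 0.2 s.
At the end, for the whole second after the job is handed in: Gripper holds the tester at rest, clear of its stand, point down within 6 mm of the middle of the stone's flat, axis within 0.13 rad of square to it, point pushed in 0.5 to 4.5 mm of 5 mm, 0.5 to 6 N on the stone (distance between probe_point and stone_top below 0.006 m and angle between the z axis of tester and the z axis of stone_top, either way round below 0.13 rad and angle between tester's own z axis and vertical below 0.8 rad and contact force between tester and vise between 0.5 and 6 N and value of joint probe between 0.0005 and 0.0045 m and contact force between the fingers and tester above 1 N and contact force between tester and stand below 0.1 N and linear speed of tester below 0.02 m/s); the arm keeps its last pose, push and grip.
It fails at once if the tester is pushed on the brooch or its vise with more than 12 N (contact force between tester and vise above 12 N).
It fails at once if the vise head is turned: the stone is shifted by more than 6 mm (distance of stone_top from where it was at the start of the episode above 0.006 m).
It fails at once if another thing on the table is moved by more than 20 mm (distance of any of pusher, loupe, brooch, tweezers, ring_box, jar, bowl from where it was at the start of the episode above 0.02 m).
It also fails if it takes over 48 s, if anything falls off the work surface, if the arm or the gripper's body presses on something with over 40 N, if the wrist force passes 120 N, or if a joint passes its speed limit or range.

### The arm

A 6-joint arm with a two-finger parallel gripper is mounted at the origin on the work surface. World frame = base frame: x ahead of the robot, y to its left, z up, the work surface at z = 0. Lengths are in m, angles in rad, forces in N, time in s.
With the tool pointing down it reaches from about 0.275 to 0.85 m from the base axis. Payload 5.2 kg.
Tool frame: the origin (TCP) lies midway between the tips of the shut fingers; the grasp point (between the pads) lies 19 mm behind it (robot.hold_point_z is the distance from the TCP to the grasp point, in m); z points along the fingers, y is the line along which they close (so a half turn about z gives the same grasp; the last joint's range is limited). The gripper opens to 85 mm and grips with 20 to 120 N. Pads are 22 mm wide; open, the fingers measure 114 mm over their backs; the gripper's body (76 mm by 85 mm) begins 54 mm behind the grasp point. The pads swing forward as they close: fully open they stand 13 mm farther back than shut.
Start: joints at [0.952, 0.259, 1.535, -0, 1.348, -0.203], TCP at [0.222, 0.503, 0.231] pointing down, gripper open.
Joint ranges: [-3.14, 3.14], [-0.91, 2.08], [0.19, 2.58], [-1.22, 4.36], [0.22, 2.71], [-3.12, 3.12]. Speed limits (rad/s): [2.57, 2.57, 3.14, 3.14, 3.14, 3.14].

### API

Orientations are given as a unit quaternion [x, y, z, w].
In Python, from rig import robot, fingers, state, optics, workorder gives the robot as it stands. Calls block until the motion is done:
- robot.move_ptp(position, orientation): joint-space move of the TCP to a pose.
- robot.movel(position, velocity=0.15, attitude=None): straight line of the TCP; attitude=None keeps the orientation; velocity is the mean speed in m/s.
- robot.move_joints(angles): joint-space move.
- fingers.ungrasp() and fingers.close(effort=None): open the fingers fully, or close them until they stop; effort is the grip in N (None keeps the last).
- robot.sleep(seconds).
- robot.solve_ik(position, orientation): joint angles nearest the present ones, or None.
- state(): the state.
- optics.snapshot(name): name is "side" or "top"; returns a dict with "color" (400x640x3 uint8, red, green, blue), "fx", "fy", "cx", "cy" (pixels), "dist" ([k1, k2, p1, p2, k3] as OpenCV has them; the pictures are not rectified), "extrinsics" (4x4, takes a point from camera to world coordinates). Camera axes: x right, y up, looking along -z (the intrinsics and any distortion apply to the point x, -y, -z); pixel columns grow to the right and rows downward; lengths in m; the calibration is good to about 2 mm. A picture is of the moment at which its call begins. There is no depth.
A pose or a line that the arm cannot do raises robot.MotionError and nothing moves.
- workorder.finish_job(): hands the job in; it is judged then, once.
The state is a dict: "clock": time; "joints": joint angles; "joint_vel": joint speeds; "joint_torque": joint torques, N m; "position": TCP position; "orientation": TCP orientation; "contact_force": force on the tool from outside, world axes, zero at the start; "wrist_torque": the same for the moment, N m; "grip_width": finger opening in m; "grip_force": force on a finger pad.
Only numpy, scipy, OpenCV 4.12 (cv2) and the standard library are available. Lean on these libraries where they do the work, as an engineer would, in place of code of your own. Each camera call takes 0.05 s, during which the arm holds its last target. There are 200 camera calls.

## Working session

There is one attempt and no reset: what is moved stays moved. The work goes in short steps, each a Python script; the robot and the scene stay as the last script left them, time stands still between calls to the robot, and variables do not carry over. Pictures are saved under pics/ and viewed, at most 10 in all, crops included, and the job is handed in when it is done.

```bash
mkdir -p pics
cat > h.py <<'E'
import numpy as np, cv2
from scipy.spatial.transform import Rotation as R
from rig import robot, fingers, state, optics, workorder
F=np.diag([1,-1,-1.])
def mats(s):
    return np.array([[s['fx'],0,s['cx']],[0,s['fy'],s['cy']],[0,0,1]]),np.array(s['dist'],float),np.array(s['extrinsics'])
def proj(s,P):
    K,d,E=mats(s); P=np.atleast_2d(P).astype(float)
    c=(P-E[:3,3])@E[:3,:3]@F
    return cv2.projectPoints(c,np.zeros(3),np.zeros(3),K,d)[0].reshape(-1,2)
def ray(s,uv):
    K,d,E=mats(s)
    n=cv2.undistortPoints(np.array([[uv]],float),K,d).ravel()
    v=E[:3,:3]@F@np.array([n[0],n[1],1]); return E[:3,3],v/np.linalg.norm(v)
def onz(s,uv,z):
    o,v=ray(s,uv); return o+v*(z-o[2])/v[2]
def tri(s1,u1,s2,u2):
    o1,a=ray(s1,u1);o2,b=ray(s2,u2)
    t=np.linalg.lstsq(np.c_[a,-b],o2-o1,rcond=None)[0]
    p,q=o1+a*t[0],o2+b*t[1]; return (p+q)/2,np.linalg.norm(p-q)
def save(s,fn,crop=None,k=1):
    im=s['color'][...,::-1]
    if crop: x0,y0,x1,y1=crop; im=im[y0:y1,x0:x1]
    cv2.imwrite('pics/'+fn,cv2.resize(im,None,fx=k,fy=k,interpolation=cv2.INTER_CUBIC))
E
python3 - <<'E'
from h import *
import pickle
S={n:optics.snapshot(n) for n in('side','top')}
pickle.dump(S,open('S0.pkl','wb'))
for n,s in S.items(): save(s,n+'0.png',None,1.25); print(n,s['fx'],np.round(s['extrinsics'],3).tolist(),s['dist'])
print(state())
E
```

```text
side 455.1324983596537 [[-0.997, 0.044, -0.064, 0.498], [-0.078, -0.525, 0.847, 0.815], [0.004, 0.85, 0.527, 0.603], [0.0, 0.0, 0.0, 1.0]] [-0.05970052  0.          0.          0.          0.        ]
top 395.29082946338633 [[-0.015, 0.982, -0.188, 0.388], [-1.0, -0.016, 0.0, -0.044], [-0.003, 0.188, 0.982, 1.004], [0.0, 0.0, 0.0, 1.0]] [-0.06549854  0.          0.          0.          0.        ]
{'clock': 0.1, 'joints': array([ 9.52199976e-01,  2.59276179e-01,  1.53595698e+00,  1.05523002e-05,
        1.34802278e+00, -2.02837482e-01]), 'joint_vel': array([-4.98769339e-04,  6.08160565e-05, -2.82560217e-03, -1.64715446e-03,
        2.97092572e-04, -7.32403050e-04]), 'joint_torque': array([ 3.79088116e-03, -4.46967137e+01, -2.91250062e+01, -4.77623107e-04,
        6.33291420e-03,  8.01782312e-05]), 'position': array([0.22185087, 0.50275561, 0.23056127]), 'orientation': array([ 2.06386527e-01,  9.78470188e-01, -7.60421799e-04, -3.36762863e-04]), 'contact_force': array([ 0.68027162, -0.00672687, -0.00955247]), 'wrist_torque': array([-0.03986523, -0.07116066, -0.01642446]), 'grip_force': 0.0, 'grip_width': 0.08512199847362786}
```

View pics/side0.png

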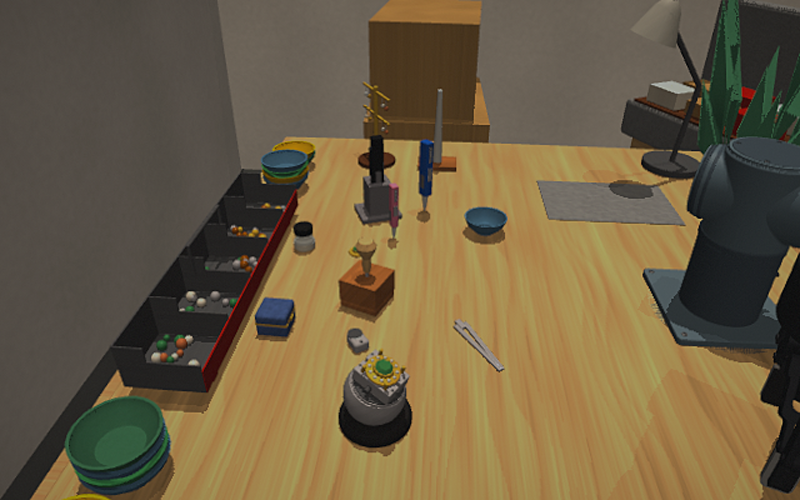

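View pics/top0.png

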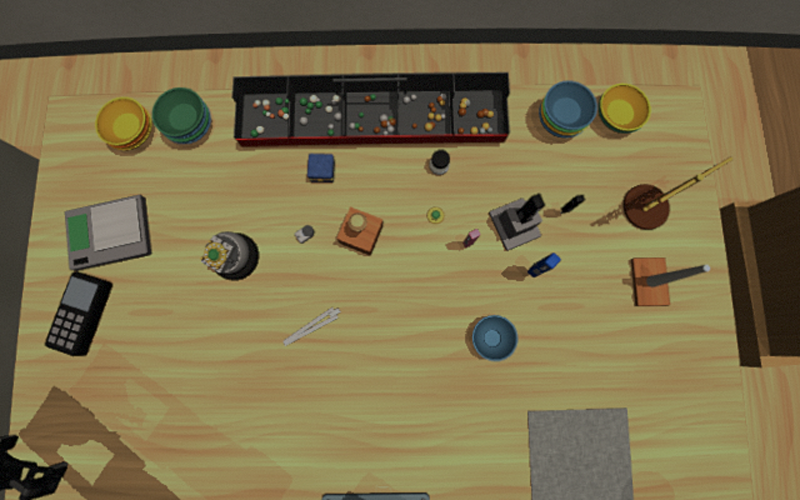

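The side view shows the vise at about (375,400) with its green stone at (384,367), and the stand with the black tester at (377,185). In the top view the stand is at (517,222) and the vise at (230,255), with blue, pink and small black look-alikes near the stand. Next I'll zoom in.

Run:
```python
from h import *
import pickle
S=pickle.load(open('S0.pkl','rb'))
def c(n,x0,y0):
    im=S[n]['color'][y0:y0+75,x0:x0+100,::-1]
    im=cv2.convertScaleAbs(im,alpha=1.5,beta=15)
    return cv2.resize(im,None,fx=4,fy=4,interpolation=cv2.INTER_CUBIC)
cv2.imwrite('pics/c1.png',np.vstack([np.hstack([c('side',265,105),c('side',258,275)]),np.hstack([c('top',375,145),c('top',140,165)])]))
```

```text
(no output)
```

View pics/c1.png

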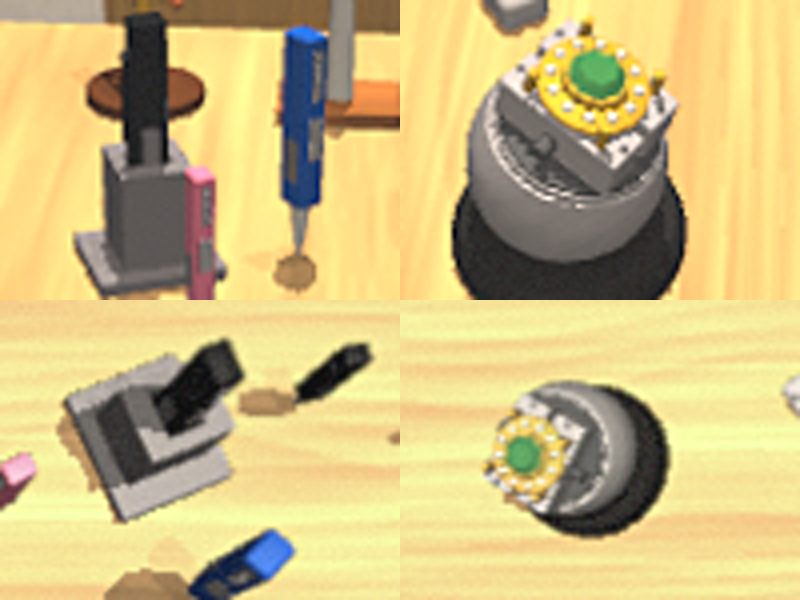

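```bash
cat > m.py <<'E'
from h import *
import pickle
from scipy.optimize import least_squares
S=pickle.load(open('S0.pkl','rb')); s,t=S['side'],S['top']
A=lambda x,y:(265+x/4,105+y/4)
B=lambda x,y:(258+(x-400)/4,275+y/4)
C=lambda x,y:(375+x/4,145+(y-300)/4)
D=lambda x,y:(140+(x-400)/4,165+(y-300)/4)
np.set_printoptions(precision=4,suppress=True)
# stand from base corners
cs=[onz(t,C(*p),.012) for p in [(67,402),(170,355),(232,470),(122,520)]]
c=np.mean(cs,0); print('stand base',c,[np.linalg.norm(cs[i]-cs[i-1]) for i in range(4)])
d=(cs[0]-cs[3])+(cs[1]-cs[2]); e=(cs[0]-cs[1])+(cs[3]-cs[2]); print('yaw',np.arctan2(d[1],d[0]),np.arctan2(-e[0],e[1]))
print('tester top top-view',onz(t,C(228,360),.181),'side',onz(s,A(145,17),.181),tri(t,C(228,360),s,A(145,17)))
print('blue top',tri(t,C(275,548),s,A(307,33)),'tip',onz(s,A(298,255),0),onz(t,C(195,592),0))
print('pink top',tri(t,C(18,468),s,A(200,172)),'black tip',onz(t,C(300,402),0), onz(t,C(360,353),.13))
st,r=tri(t,D(521,453),s,B(598,73)); print('stone',st,r)
# ring
def ext(img,x,y):
    a=np.linspace(0,2*np.pi,120); P=[proj(img,np.c_[x+.05*np.cos(a),y+.05*np.sin(a),0*a+z]) for z in(0,.02)]
    return np.vstack(P)
def res(p):
    T=ext(t,*p);Q=ext(s,*p)
    return [T[:,0].max()-D(668,0)[0],T[:,1].max()-D(0,537)[1],Q[:,0].min()-B(452,0)[0],Q[:,0].max()-B(686,0)[0]]
o=least_squares(res,[st[0],st[1]-.03]); print('vise',o.x,o.fun)
n=st-np.r_[o.x,.05]; L=np.linalg.norm(n); n/=L
print('L',L,'n',n,'tilt',np.arccos(n[2]))
E
python3 m.py
```

```text
stand base [ 0.6235 -0.2941  0.012 ] [np.float64(0.08441292505106618), np.float64(0.07595335116778555), np.float64(0.08518410379689055), np.float64(0.07996176695716335)]
yaw 0.4036079283304293 0.411999223602078
tester top top-view [ 0.6254 -0.2981  0.181 ] side [ 0.6255 -0.2921  0.181 ] (array([ 0.6262, -0.2989,  0.1784]), np.float64(0.00016975669606041871))
blue top (array([ 0.5231, -0.3219,  0.1624]), np.float64(0.002886140181129186)) tip [ 0.5228 -0.3149  0.    ] [ 0.5231 -0.3213  0.    ]
pink top (array([ 0.5809, -0.1908,  0.1208]), np.float64(0.0013429376596289237)) black tip [ 0.6482 -0.3999  0.    ] [ 0.6434 -0.3916  0.13  ]
stone [0.5527 0.2955 0.1048] 0.00016140415304704824
vise [0.5663 0.2877] [ 0.1109  0.0066 -0.6478  0.6426]
L 0.05695970278389631 n [-0.2381  0.1376  0.9614] tilt 0.27858338392355186
```

```bash
cat >> m.py <<'E'
print('---fit')
pegs=np.array([B(*p) for p in[(588,25),(658,75),(602,142),(530,82)]])
def model(p):
    x,y,az,ti,ph=p[:5]
    n=np.array([np.sin(ti)*np.cos(az),np.sin(ti)*np.sin(az),np.cos(ti)])
    M=R.from_rotvec(ti*np.array([-np.sin(az),np.cos(az),0])).as_matrix()
    c=np.array([x,y,.05]); a=ph+np.arange(4)*np.pi/2
    pg=c+np.c_[.025*np.cos(a),.025*np.sin(a),0*a+.058]@M.T
    return c+.061*n,pg,n
def res2(p):
    st,pg,n=model(p); o=np.r_[p[5:9]]  # per-camera pixel offsets, prior 1px
    S1=proj(s,st)[0]+o[:2]; T1=proj(t,st)[0]+o[2:]
    q=proj(s,pg)+o[:2]; d=np.linalg.norm(q[:,None]-pegs[None],axis=2); j=d.argmin(0)
    T=ext(t,*p[:2])+o[2:];Q=ext(s,*p[:2])+o[:2]
    rr=[T[:,0].max()-D(668,0)[0],T[:,1].max()-D(0,537)[1],Q[:,0].min()-B(452,0)[0],Q[:,0].max()-B(686,0)[0]]
    return np.r_[2*(S1-B(598,73)),2*(T1-D(521,453)),(q[j]-pegs).ravel(),rr,o]
best=min((least_squares(res2,[*o.x,np.arctan2(n[1],n[0]),.28,ph,0,0,0,0]) for ph in np.arange(0,1.57,.2)),key=lambda r:r.cost)
st,pg,n=model(best.x); print(best.cost,best.x,best.fun); print('stone',st,'n',n)
E
python3 m.py|sed -n '/fit/,$p'
python3 - <<'E'
from h import *
import numpy as np
# IK feasibility
n=np.array([-.238,.138,.961]);n/=np.linalg.norm(n)
for yaw in(.41,.41+np.pi,.41+np.pi/2,.41-np.pi/2):
    q=(R.from_euler('z',yaw)*R.from_euler('x',np.pi)).as_quat()
    print(yaw,robot.solve_ik([.625,-.297,.12],q))
for psi in np.arange(-3,3.2,.4):
    z=-n; y=np.array([np.cos(psi),np.sin(psi),0]); y-=z*(y@z); y/=np.linalg.norm(y)
    M=np.c_[np.cross(y,z),y,z]
    j=robot.solve_ik(np.array([.552,.297,.108])+n*.105,R.from_matrix(M).as_quat())
    print(round(psi,1),None if j is None else np.round(j,2))
E
```

```text
---fit
6.100296615973756 [ 0.5664  0.2867  2.4639  0.2948  0.2624 -0.0525  0.9325  0.9478  0.1245] [-0.3966  0.5197 -1.1871 -0.0993 -0.3012  0.0251 -0.1004  0.6534  0.7444
 -1.9371  0.648  -0.7132  1.4265  0.0742 -0.6864  0.5413 -0.0525  0.9325
  0.9478  0.1245]
stone [0.5526 0.2978 0.1084] n [-0.2263  0.1822  0.9569]
0.41 [-6.04424357e-01  5.91022755e-01  1.30011748e+00 -4.44089210e-16
  1.25045242e+00  5.56371970e-01]
3.5515926535897933 [-0.60442436  0.59102276  1.30011748  0.          1.25045242 -2.58522068]
1.9807963267948965 [-0.60442436  0.59102276  1.30011748  0.          1.25045242 -1.01442436]
-1.1607963267948966 [-6.04424357e-01  5.91022755e-01  1.30011748e+00 -4.44089210e-16
  1.25045242e+00  2.12716830e+00]
-3.0 [ 0.49  0.32  1.54 -0.26  1.14 -2.72]
-2.6 None
-2.2 [ 0.49  0.32  1.54 -0.26  1.14  2.78]
-1.8 [ 0.49  0.32  1.54 -0.26  1.14  2.39]
-1.4 [ 0.49  0.32  1.54 -0.26  1.14  2.  ]
-1.0 [ 0.49  0.32  1.54 -0.26  1.14  1.6 ]
-0.6 [ 0.49  0.32  1.54 -0.26  1.14  1.18]
-0.2 [ 0.49  0.32  1.54 -0.26  1.14  0.77]
0.2 [ 0.49  0.32  1.54 -0.26  1.14  0.36]
0.6 [ 0.49  0.32  1.54 -0.26  1.14 -0.04]
1.0 [ 0.49  0.32  1.54 -0.26  1.14 -0.42]
1.4 [ 0.49  0.32  1.54 -0.26  1.14 -0.81]
1.8 [ 0.49  0.32  1.54 -0.26  1.14 -1.2 ]
2.2 [ 0.49  0.32  1.54 -0.26  1.14 -1.61]
2.6 [ 0.49  0.32  1.54 -0.26  1.14 -2.02]
3.0 [ 0.49  0.32  1.54 -0.26  1.14 -2.43]
```

Run:
```python
from h import *
q=(R.from_euler('z',.41)*R.from_euler('x',np.pi)).as_quat()
p=np.array([.6245,-.2965,.116])
robot.move_ptp(p+[0,0,.11],q)
robot.movel(p,0.12); a=state()
fingers.close(40); b=state()
print(a['clock'],a['contact_force'],b['grip_width'],b['grip_force'],b['contact_force'],b['clock'])
robot.movel(p+[0,0,.15],0.1); robot.sleep(.3)
b=state(); print(b['clock'],b['grip_width'],b['grip_force'],b['contact_force'],b['wrist_torque'],b['position'])
import pickle
S={n:optics.snapshot(n) for n in('side','top')}; pickle.dump((S,b),open('S1.pkl','wb'))
w=[]
for n in('side','top'):
    u,v=proj(S[n],b['position']-[0,0,.08])[0].astype(int); print(n,u,v)
    im=S[n]['color'][max(v-75,0):max(v-75,0)+150,u-50:u+50,::-1]; print(max(v-75,0),u-50)
    w.append(cv2.resize(cv2.convertScaleAbs(im,alpha=1.5,beta=15),(400,600),interpolation=cv2.INTER_CUBIC))
cv2.imwrite('pics/c2.png',np.hstack(w))
```

```text
4.3 [-0.02678072  0.20825977  0.93449967] 0.019766288032984324 31.643609404563904 [-0.64516007  0.49477399  1.62650519] 4.9167
6.8667 0.01959472204300266 31.42105221748352 [-0.01859524  0.17224526 -0.68028754] [-0.00915045  0.02571134  0.01095729] [ 0.62445097 -0.29646488  0.2657254 ]
side 301 106
31 251
top 431 159
84 381
```

View pics/c2.png

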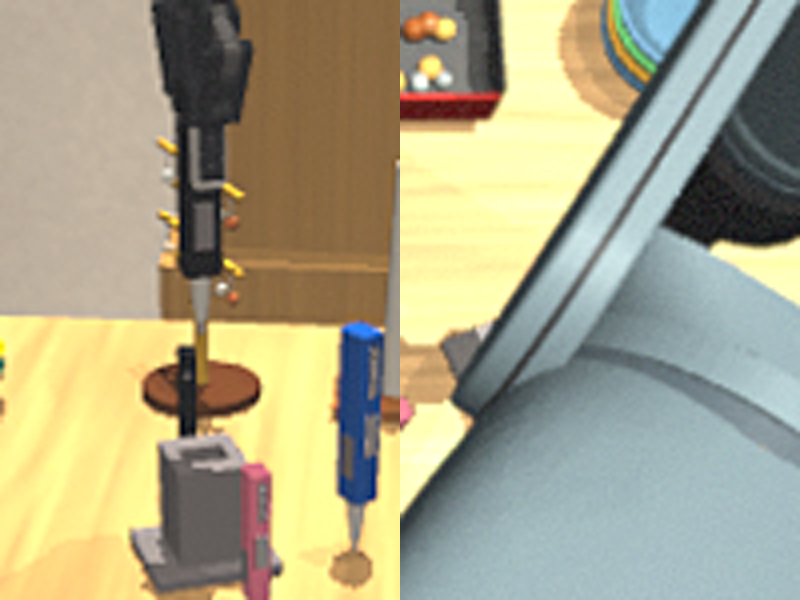

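The side view shows the tester held upright and clear of the stand, with its point at about (301,113) px. In the top view the arm blocks it. Next is the hover above the stone.

```bash
cat >> h.py <<'E'
st=np.array([.5526,.2978,.1084]); n=np.array([-.2263,.1822,.9569]); n/=np.linalg.norm(n)
def att(psi=0,n=n):
    z=-n; y=np.array([np.cos(psi),np.sin(psi),0]); y-=z*(y@z); y/=np.linalg.norm(y)
    return R.from_matrix(np.c_[np.cross(y,z),y,z])
E
python3 - <<'E'
from h import *
import pickle
S,b=pickle.load(open('S1.pkl','rb'))
print('pred tip before',proj(S['side'],b['position']-[0,0,.1]),'seen',251+201/4,31+330/4)
q=att().as_quat()
robot.move_ptp(st+n*.17,q); print(state()['clock'])
robot.movel(st+n*.115,.08); robot.sleep(.4)
b=state(); print(b['clock'],b['position'],b['contact_force'],b['wrist_torque'],b['grip_width'])
S={k:optics.snapshot(k) for k in('side','top')}; pickle.dump((S,b),open('S2.pkl','wb'))
tip=b['position']-n*.1
w=[]
for k,(x,y) in dict(side=(258,235),top=(130,140)).items():
    print(k,proj(S[k],[tip,st,tip+n*.04]).tolist())
    im=S[k]['color'][y:y+120,x:x+80,::-1]
    w.append(cv2.resize(cv2.convertScaleAbs(im,alpha=1.5,beta=15),(400,600),interpolation=cv2.INTER_CUBIC))
cv2.imwrite('pics/c3.png',np.hstack(w))
E
```

```text
pred tip before [[301.93372469 114.23495648]] seen 301.25 113.5
9.25
10.4917 [0.52660885 0.31884611 0.21871041] [-0.99809635  0.24396061 -0.91492584] [ 0.09407245  0.13036757 -0.00926079] 0.019560351512360102
side [[309.28076029571764, 286.9020538772739], [307.351161759428, 292.5429601912858], [314.7994742125746, 271.24237941700693]]
top [[165.10101270351805, 203.41776132384024], [168.721694538636, 203.06952910227338], [155.09543846188168, 204.49752155673042]]
```

View pics/c3.png

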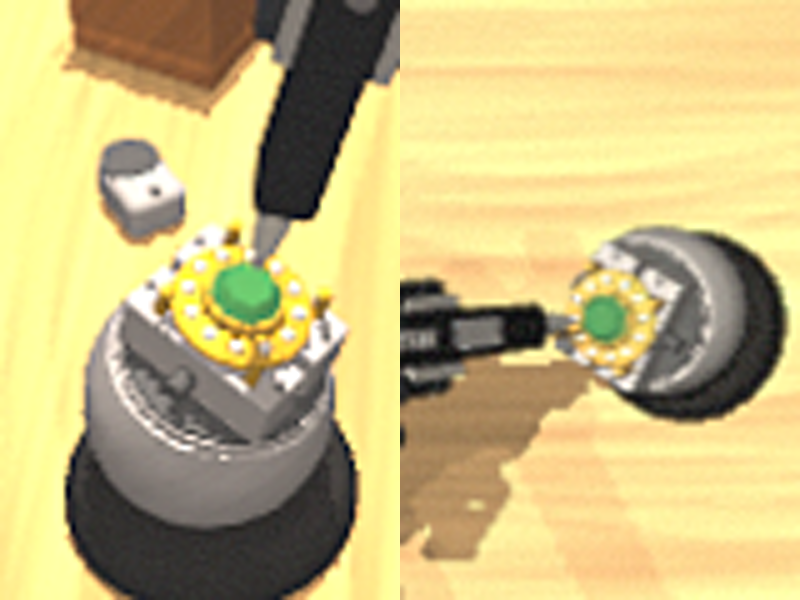

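Both views show the point close to the stone: side about (310,287.6) px with the stone at (307.4,293), top about (164.5,205) with the stone at (171,203.6). I'll overlay the model to check the pin end and tilt.

```bash
cat > ov.py <<'E'
from h import *
import pickle
def overlay(img,x,y,w,h,k,b,off=np.zeros(3)):
    M=R.from_quat(b['orientation']).as_matrix(); p=b['position']
    T=lambda P:p+(np.array(P,float)*[1,1,-1]+[0,0,.1]+off)@M.T   # tester coords -> world (tool z down)
    c=cv2.resize(cv2.convertScaleAbs(img['color'][y:y+h,x:x+w,::-1],alpha=1.5,beta=15),(w*k,h*k),interpolation=cv2.INTER_CUBIC)
    px=lambda P:((proj(img,P)-[x,y]+.5)*k).astype(int)
    for z in(.04,):
        cv2.polylines(c,[px(T([(sx*.013,sy*.01,z) for sx,sy in((1,1),(1,-1),(-1,-1),(-1,1))]))],True,(255,0,255),1)
    a=np.linspace(0,6.28,40)
    for z,r in((.04,.0075),(.01,.004),(.002,.002)):
        cv2.polylines(c,[px(T(np.c_[r*np.cos(a),r*np.sin(a),0*a+z]))],True,(255,0,0),1)
    cv2.circle(c,tuple(px(T([(0,0,0)]))[0]),3,(0,0,255),-1)
    A=att(); cv2.polylines(c,[px(st+np.c_[.008*np.cos(a),.008*np.sin(a),0*a]@A.as_matrix().T)],True,(255,255,255),1)
    return c
if __name__=='__main__':
    S1,b1=pickle.load(open('S1.pkl','rb'));S2,b2=pickle.load(open('S2.pkl','rb'))
    cv2.imwrite('pics/c4.png',np.hstack([overlay(S1['side'],285,85,25,40,10,b1),overlay(S2['side'],294,264,27,40,10,b2),overlay(S2['top'],151,185,27,40,10,b2)]))
E
python3 ov.py
```

```text
(no output)
```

View pics/c4.png

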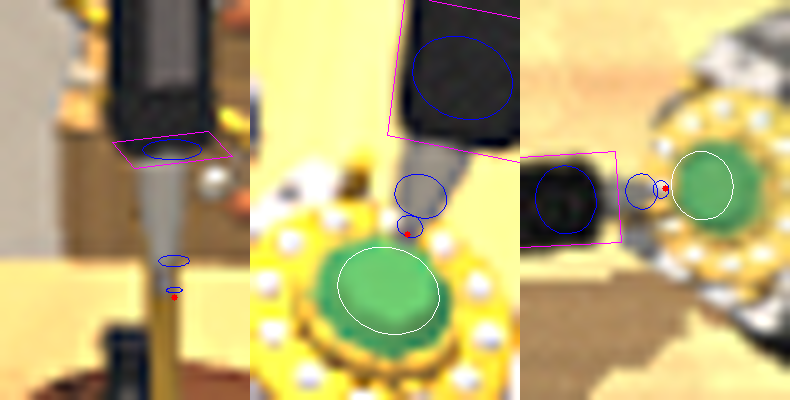

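The overlay shows the tester about 2.5 mm along tool +x in the grip, seen as −1.1 px in the first side view and about −1.3 px in the top view. The stone sits about 1 px right of my fit in the top view. I'll correct both and recheck.

```bash
cat >> h.py <<'E'
st=np.array([.5522,.2967,.1068]); n=np.array([-.232,.162,.959]); n/=np.linalg.norm(n)
OFF=np.array([.0025,0,-.0015])
def tcp(d): # TCP that puts point end d above the flat along n
    return st+n*d-att(0,n).apply(OFF+[0,0,.1])
E
python3 - <<'E'
from h import *
import h,ov,pickle
ov.att=lambda:att(0,n)
robot.movel(tcp(.012),.05,att(0,n).as_quat()); robot.sleep(.4)
b=state(); print(b['clock'],b['position'],b['contact_force'])
S={k:optics.snapshot(k) for k in('side','top')}; pickle.dump((S,b),open('S3.pkl','wb'))
cv2.imwrite('pics/c5.png',np.hstack([ov.overlay(S['side'],290,262,30,44,13,b,OFF),ov.overlay(S['top'],152,182,30,44,13,b,OFF)]))
E
```

```text
11.3083 [0.5265948  0.31231946 0.21324641] [ 0.15888095 -0.11636225 -1.36838226]
```

View pics/c5.png

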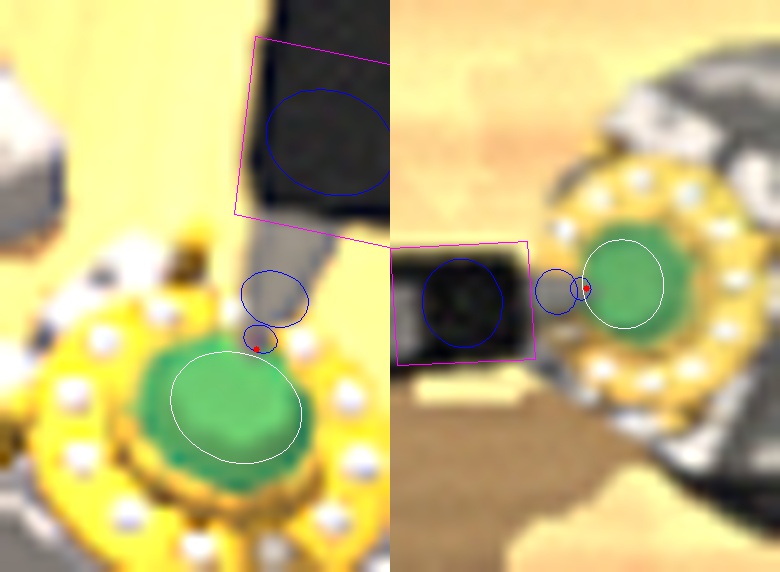

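Side view: the pin end is at about (255,340) in the crop and the flat's centre at (232,397), consistent with the model. Top view: the flat is about 1 px right of the model, so I'll shift the aim 1.5 mm toward −y and descend under force control.

Run:
```python
from h import *
sh=np.array([0,-.0015,0]); sh-=n*(n@sh)
robot.movel(tcp(.009)+sh,.03); robot.sleep(.4)
f=lambda:np.mean([(robot.sleep(.05),state()['contact_force'])[1] for _ in range(4)],0)
f0=f(); print(f0, state()['clock'])
d=.009; c=None
while d>-.008:
    d-=.0005; robot.movel(tcp(d)+sh,.02)
    x=(f()-f0); F=x@n; print(round(d*1e3,1),x.round(2),round(F,2))
    if F>2.6: break
print(state()['clock'],state()['grip_width'])
```

```text
[ 0.13519022 -0.37549017 -1.11737602] 12.2667
8.5 [-0.15  0.84  0.27] 0.43
8.0 [-0.46  0.69  0.18] 0.39
7.5 [0.13 0.61 0.07] 0.13
7.0 [0.08 0.5  0.09] 0.15
6.5 [0.12 0.5  0.2 ] 0.24
6.0 [-0.34  0.63  0.07] 0.24
5.5 [-0.53 -0.11 -0.28] -0.16
5.0 [-0.07  0.37  0.15] 0.22
4.5 [-0.65  0.46  0.23] 0.45
4.0 [-0.17  0.02  0.14] 0.17
3.5 [0.27 0.06 0.35] 0.29
3.0 [-0.22  0.45  0.4 ] 0.5
2.5 [-0.46  0.39  1.5 ] 1.61
2.0 [-0.46  0.34  1.89] 1.98
1.5 [-0.52  0.84  1.77] 1.95
1.0 [-0.11  1.36  2.61] 2.75
19.4667 0.019793480594323128
```

Run:
```python
from h import *
import ov,pickle
robot.sleep(.3); b=state()
S={k:optics.snapshot(k) for k in('side','top')}; pickle.dump((S,b),open('S4.pkl','wb'))
w=[]
for k,x,y in(('side',290,266),('top',152,182)):
    w.append(cv2.resize(cv2.convertScaleAbs(S[k]['color'][y:y+44,x:x+30,::-1],alpha=1.5,beta=15),None,fx=13,fy=13,interpolation=cv2.INTER_CUBIC))
cv2.imwrite('pics/c6.png',np.hstack(w)); print(b['contact_force'])
```

```text
[0.87043228 0.47425299 1.33038011]
```

View pics/c6.png

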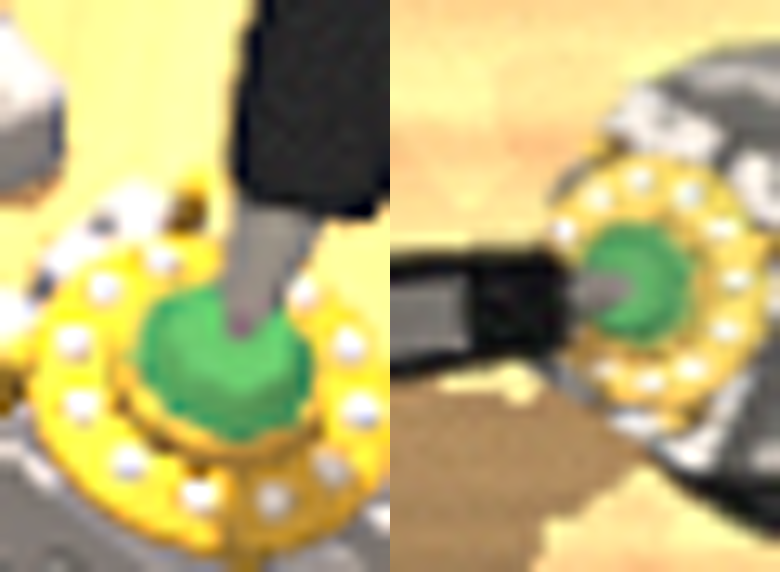

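Side view: the pin end is at (240,328) in the crop and the flat's centre at (232,346). Top view: the pin end is at (628,288), with the flat's centre at about (625–637,283). The point is on the flat but roughly 1.5–2 mm off, so I'll lift, nudge it and press again.

Run:
```python
from h import *
a=np.array([0,-.0015,0]); a-=n*(n@a)
e=np.array([.0007,.0013,0]); e-=n*(n@e); sh=a+e
f=lambda:np.mean([(robot.sleep(.05),state()['contact_force'])[1] for _ in range(8)],0)
robot.movel(tcp(.006)+a,.03); robot.movel(tcp(.006)+sh,.03); robot.sleep(.3); f0=f()
for d in(.003,.002,.0015,.001,.0007,.0004):
    robot.movel(tcp(d)+sh,.01); robot.sleep(.2); F=(f()-f0)@n; print(d,round(F,2))
    if F>2.5: break
robot.sleep(.3); print(((f()-f0)@n).round(2),state()['clock'],state()['position'])
S={k:optics.snapshot(k) for k in('side','top')}
w=[]
for k,x,y in(('side',290,266),('top',152,182)):
    w.append(cv2.resize(cv2.convertScaleAbs(S[k]['color'][y:y+44,x:x+30,::-1],alpha=1.5,beta=15),None,fx=13,fy=13,interpolation=cv2.INTER_CUBIC))
cv2.imwrite('pics/c7.png',np.hstack(w))
```

```text
0.003 0.78
0.002 1.62
0.0015 2.26
0.001 2.2
0.0007 2.55
2.58 26.2833 [0.52985954 0.31014975 0.2025577 ]
```

View pics/c7.png

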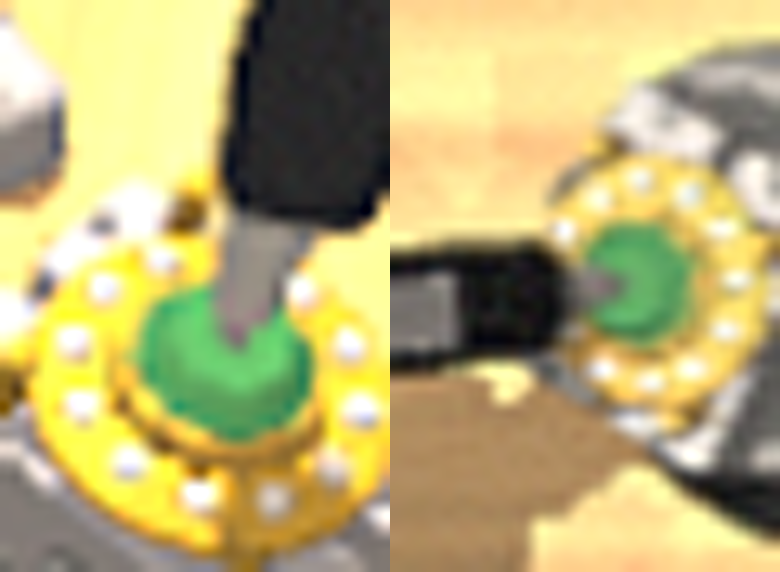

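Side view: the pin end is at (236,335) in the crop, against the flat's centre at (232,346). Top view: about (622,287) against (625–637,283). The point is within about 2 mm of the middle at a steady 2.6 N, so I'm handing it in.

```bash
python3 -c "
from h import *
print(workorder.finish_job())"
```

```text
the job is handed in; nothing more can be done
None
```

I handed the job in with the tester held still on the tipped stone: point about 2 mm from the middle of the flat as I measured it, pressing at about 2.6 N. No verdict came back.

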